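# Press a carrier plate under the drag spring of a feed lane

### The arm

A 6-joint arm with a two-finger parallel gripper is mounted at the origin on the work surface. World frame = base frame: x ahead of the robot, y to its left, z up, the work surface at z = 0. Lengths are in m, angles in rad, forces in N, time in s.
With the tool pointing down it reaches from about 0.25 to 0.85 m from the base axis. Payload 12.5 kg.
Tool frame: the origin (TCP) lies on the front face of the gripper's body, between the roots of the fingers; the fingertips stand 84 mm ahead of it and the grasp point (between the pads) lies 65 mm ahead of it; z points along the fingers, y is the line along which they close (so a half turn about z gives the same grasp; the last joint's range is limited). The gripper opens to 93 mm and grips with 3 to 60 N. Pads are 15 mm wide; open, the fingers measure 128 mm over their backs; the gripper's body (75 mm by 188 mm) begins 65 mm behind the grasp point.
Start: joints at [1.157, 0.351, 1.652, -0, 1.139, -0.085], TCP at [0.178, 0.521, 0.303] pointing down, gripper open.
Joint ranges: [-2.75, 2.75], [-0.79, 2.1], [0.01, 2.65], [-1.57, 4.71], [0.07, 3.14], [-2.87, 2.87]. Speed limits (rad/s): [2.22, 2.22, 2.79, 3.14, 3.14, 3.14].

### API

Orientations are given as a rotation vector (axis times angle).
In Python, from plant import read_state, read_camera, close_job gives the robot as it stands. The module is installed in compiled form; this text tells all that it offers.
- The arm moves only by the tool carry_out, never from a script. Its argument "rows" is a list of rows, each a list of 7 numbers: the turn, a rotation vector about the tool's x, y, z in rad, then the shift along the tool's x, y, z in mm, then the finger opening in mm, from 0 to 93. A call has 1 to 12 rows; each row is the pose to reach, as a shift and turn from the pose commanded when the call began, along the tool's axes at that moment; what a row does not reach only later rows make up. A row lasts 1/12 s, in which the tool goes at most 41.7 mm and 7.16 degrees, less where a joint would pass 70% of its speed; a pose out of reach is approached as far as the arm can. A call with a gripper value outside its range is refused whole. The fingers move at their own pace and stop on an object; "grip_force" is the grip in N (left out, the last holds). Time passes only in rows, so rows that repeat a pose let the fingers close. It gives the time, the measured TCP pose, the force, the opening and the grip force at its end, in the units of the state.
- read_state(): the state, without advancing time (a new reading comes with each control period).
- read_camera(name): name is "side" or "top"; returns a dict with "img" (384x512x3 uint8, blue, green, red), "vfov" (degrees; the focal length in pixels is half the picture's height over the tangent of half this angle, whatever the lens; pixels are square), "cx", "cy" (the principal point, pixels), "extrinsics" (4x4, takes a point from camera to world coordinates). Camera axes: x right, y up, looking along -z (the intrinsics and any distortion apply to the point x, -y, -z); pixel columns grow to the right and rows downward; lengths in m; the calibration is good to about 2 mm. A picture is of the moment at which its call begins. There is no depth.
- close_job(): hands the job in; it is judged then, once.
The state is a dict: "t": time; "q": joint angles; "qd": joint speeds; "effort": joint torques, N m; "eef_pos": TCP position; "ee_rot": TCP orientation; "force": force on the tool from outside, world axes, zero at the start; "torque": the same for the moment, N m; "grip_width": opening from 0.0 (shut) to 1.0 (fully open); "finger_force": force on a finger pad.
Only numpy, scipy, OpenCV 4.12 (cv2) and the standard library are available. Lean on these libraries where they do the work, as an engineer would, in place of code of your own. Each camera call takes 0.05 s, during which the arm holds its last target. There are 200 camera calls.

### The job

Load the carrier plate that lies in the feed lane: with your fingertips press its tail down hard against the sprung bed and, still pressing, slide it under the bridge and its drag spring until its nose is fully home against the end stop, then let go and move clear. Never pick the plate up, and leave the other things on the bench where they are.

Things in the scene. Friction and masses are not known exactly. Their poses are not given: they have to be found in the camera images.
- lane: Fixed grey metal feed lane, 350 x 110 mm. Origin: centre of its underside, on the bench. x = feeding direction, level; y left of it; z up. Slick channel (friction about 0.2), 64 mm wide, between two 10 mm walls with tops 50 mm above the bench, x = -170 to 130 mm, open at the -x end. The carrier is home when its origin reads x = 55 mm, y = 0 here; it starts at x = -95 to -45 mm.
- carrier: Loose flat aluminium plate lying in the channel on the sprung bed, 150 (x) x 60 (y) x 12 mm, 0.18 to 0.34 kg. Origin: centre of its underside. x along the lane, nose at x = +75 mm. At the start its underside is 40 mm and its top 52 mm above the bench: 5 mm too high for the bridge.
- carrier_ridge (a point): Middle of the foot of the rear face of the carrier's cross ridge (carrier x = -30 mm, z = 12 mm). The ridge is 8 mm thick (x = -30 to -22), 60 mm wide, 10 mm high, and stays 17 mm short of the bridge when home. Behind it, x = -75 to -30 mm, is the flat tail ledge: fingertips press down here and push forward against the ridge.
- carrier_nose (a point): Top edge of the carrier's nose, middle of the width: carrier x = 75 mm, z = 12 mm.
- bridge_mouth (a point): Lower edge of the entry face of the steel bridge over the channel, mid-width: lane x = 50 mm, 47 mm above the bench. The bridge covers lane x = 50 to 74 mm, is 108 mm wide and its top is 57 mm above the bench.
- stop_face (a point): Point on the end stop's face, middle of the channel: lane x = 130 mm, 47 mm above the bench; the stop's top is 52 mm above the bench.
- bed (a joint): Sprung bed: white plastic strip, 296 x 60 mm, under the plate; sinks level. Value: how far down, 0 to 0.014 m (hard bottom). Over 5 mm is needed to enter under the bridge; 8 to 11 mm is good. With the carrier on it about 7 N starts it, 14 N holds it 9 mm down, 17 N bottoms it. Let go, it rises and holds the plate up against the bridge (about 5 mm down).
- leaf (a joint): Drag spring: bright steel leaf, 40 x 36 mm, hinged under the bridge's far edge, sloping down in the feeding direction to a free end about 41 mm above the bench at lane x = 114 mm. Value: how far it is bent up, in rad, 0 at rest, about 0.15 with the carrier home under it. It pushes down with about 2 to 6 N.
- spare_carrier: A second, identical plate lying on the bench beside the lane, on the lane's -y side; leave it. Origin: centre of its underside.
- bushing: Brass bushing, 36 mm across, 25 mm high, standing beside the lane; leave it. Origin: centre of its underside.
- standoff: Upright steel cylinder, 20 mm across, 50 mm high, beside the lane; leave it. Origin: centre of its underside.
- parts_bin: Small open yellow plastic bin, 100 x 70 x 45 mm, on the lane's +y side; leave it. Origin: centre of its underside.
- dowel: Upright steel pin, 12 mm across, 45 mm high, on the lane's +y side; leave it. Origin: centre of its underside.
- screwdriver: Screwdriver (red handle) lying on the bench on the lane's +y side; leave it. Origin: its middle.
- carton: White block, 55 x 40 x 35 mm, beyond the lane's far end; leave it. Origin: centre of its underside.

How it is judged:
By the outcome, as a careful person would: the job done as asked, in the order asked, and still so for the second after the job is handed in, with the robot touching nothing.
It also fails if it takes over 38 s, if anything falls off the work surface, if the arm or the gripper's body presses on something with over 40 N, if the wrist force passes 120 N, or if a joint passes its speed limit or range.

## Working session

There is one attempt and no reset: what is moved stays moved. The work goes in short steps, Python scripts to look and compute and a tool call to move; the robot and the scene stay as the last step left them, time stands still between calls to the robot, and variables do not carry over. Pictures are saved under pics/ and viewed, at most 10 in all, crops included, and the job is handed in when it is done.

Besides the shell and the picture viewer there is one more tool, called after "Emit:" in YAML: its name, and indented under it one key for each argument. carry_out: Moves the arm, as the interface text tells. Its arguments: {"type":"object","properties":{"rows":{"type":"array"},"grip_force":{"type":"number"}},"required":["rows"]}

```bash
mkdir -p pics; cat > h.py <<'E'
import numpy as np, cv2
from plant import read_state, read_camera, close_job
def snap(n,f=None):
    c=read_camera(n)
    if f: cv2.imwrite('pics/'+f,c['img'])
    return c
def ray(c,u,v):
    E=np.array(c['extrinsics']); f=c['img'].shape[0]/2/np.tan(np.radians(c['vfov'])/2)
    d=E[:3,:3]@np.array([(u-c['cx'])/f,-(v-c['cy'])/f,-1.]); return E[:3,3],d
def at(c,u,v,z):
    o,d=ray(c,u,v); return o+d*(z-o[2])/d[2]
def proj(c,p):
    E=np.array(c['extrinsics']); f=c['img'].shape[0]/2/np.tan(np.radians(c['vfov'])/2)
    q=E[:3,:3].T@(np.array(p)-E[:3,3]); return c['cx']-f*q[0]/q[2], c['cy']+f*q[1]/q[2]
E
python3 - <<'E'
from h import *
for n in('top','side'):
    c=snap(n,n+'0.png'); print(n,{k:np.round(v,3) for k,v in c.items() if k!='img'})
s=read_state(); print({k:np.round(v,3) for k,v in s.items()})
E
```

```text
top {'vfov': np.float64(50.564), 'cx': np.float64(256.45), 'cy': np.float64(195.203), 'extrinsics': array([[-0.014,  0.997, -0.075,  0.518],
       [-1.   , -0.012,  0.024,  0.093],
       [ 0.023,  0.075,  0.997,  0.829],
       [ 0.   ,  0.   ,  0.   ,  1.   ]])}
side {'vfov': np.float64(54.934), 'cx': np.float64(256.945), 'cy': np.float64(187.934), 'extrinsics': array([[-0.852,  0.274, -0.447,  0.266],
       [-0.524, -0.468,  0.712,  0.548],
       [-0.014,  0.84 ,  0.542,  0.412],
       [ 0.   ,  0.   ,  0.   ,  1.   ]])}
{'t': np.float64(0.1), 'q': array([ 1.157,  0.351,  1.652,  0.   ,  1.139, -0.085]), 'qd': array([-0.001, -0.001, -0.001,  0.   , -0.   ,  0.001]), 'effort': array([ 0.0000e+00, -4.9803e+01, -2.8571e+01,  7.0000e-02,  2.4000e-02,
       -0.0000e+00]), 'eef_pos': array([0.177, 0.52 , 0.302]), 'ee_rot': array([-5.140e-01, -3.099e+00,  2.000e-03]), 'force': array([-0.019,  0.405,  0.097]), 'torque': array([ 0.029, -0.017, -0.009]), 'finger_force': np.float64(0.0), 'grip_width': np.float64(0.998)}
```

View pics/top0.png

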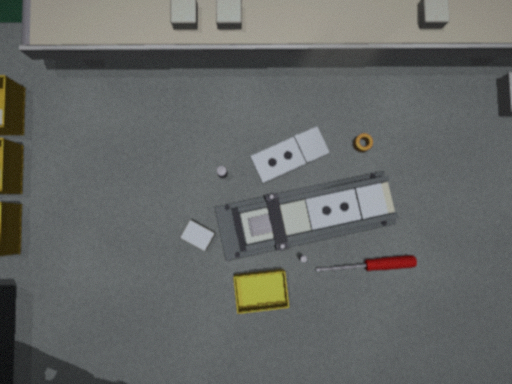

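View pics/side0.png

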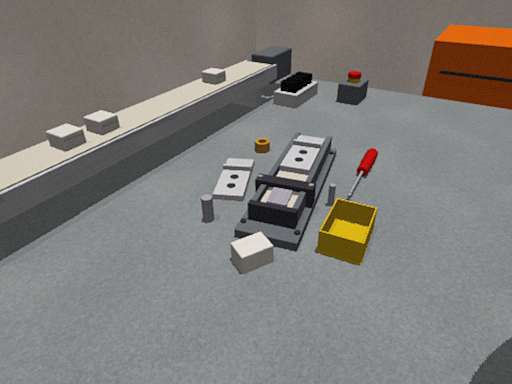

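Top view: the lane runs from its open end at about (392,198) to its end stop at about (225,230). The carrier lies at u≈307–388 with the ridge near u≈357, and the bridge is at u≈275. The side view agrees. I'll enlarge the lane.

```bash
python3 - <<'E'
from h import *
i=cv2.imread('pics/top0.png')[160:270,205:405]
cv2.imwrite('pics/top0c.png',cv2.resize(i,None,fx=4,fy=4,interpolation=cv2.INTER_CUBIC))
E
```

```text
(no output)
```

View pics/top0c.png

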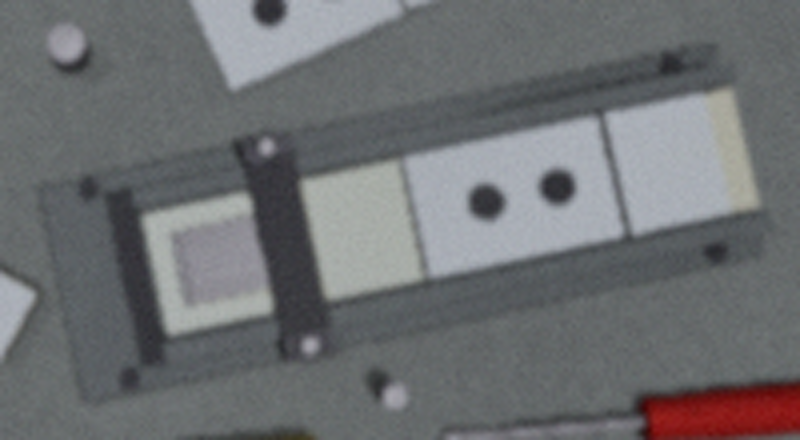

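```bash
python3 - <<'E'
from h import *
c=snap('top'); s=snap('side')
P=lambda x,y,z:at(c,(x+.5)/4-.5+205,(y+.5)/4-.5+160,z)
n1,n2,t1,t2=[P(*p,.052) for p in((403,158),(427,279),(710,93),(733,213))]
b1,b2=P(301,183,.057),P(326,301,.057) # bridge entry top edge? ends over channel
sc1,sc2=P(266,147,.057),P(310,345,.057)
s1,s2=P(120,192,.052),P(152,362,.052)
N=(n1+n2)/2;T=(t1+t2)/2;x=(N-T)/np.linalg.norm(N-T);yw=np.degrees(np.arctan2(x[1],x[0]))
print('len',np.linalg.norm(N-T),np.linalg.norm(n1-n2),np.linalg.norm(t1-t2),'nose',N,'tail',T,'yaw',yw)
for nm,a,b in(('bridgeentry',b1,b2),('screws',sc1,sc2),('stop',s1,s2)):
    m=(a+b)/2; y=np.array([-x[1],x[0],0]); print(nm,m,'along from nose',(m-N)@x,'lat',(m-N)@y, np.linalg.norm(a-b))
# expected points in side view
v=s['img'].copy()
for p in(n1,n2,t1,t2,s1,s2,sc1,sc2):
    u=proj(s,p); cv2.circle(v,tuple(int(round(k*8)) for k in u),8,(0,0,255),-1,shift=3)
v=v[120:250,215:345]; cv2.imwrite('pics/side0c.png',cv2.resize(v,None,fx=4.5,fy=4.5,interpolation=cv2.INTER_CUBIC))
E
```

```text
len 0.15206986040499382 0.058965158094250604 0.05886796764341742 nose [ 0.53804964 -0.02454029  0.052     ] tail [ 0.56764812 -0.17370186  0.052     ] yaw 101.2235418285546
bridgeentry [0.52741311 0.02483253 0.057     ] along from nose 0.05049884754621652 lat 0.0008233154043800362 0.05712982803253094
screws [0.52581322 0.03701911 0.057     ] along from nose 0.06276376216229847 lat 2.0638818721404814e-05 0.09602010603942321
stop [0.51208729 0.10935323 0.052     ] along from nose 0.13638608504101654 lat -0.000594854421424814 0.08212771591324033
```

View pics/side0c.png

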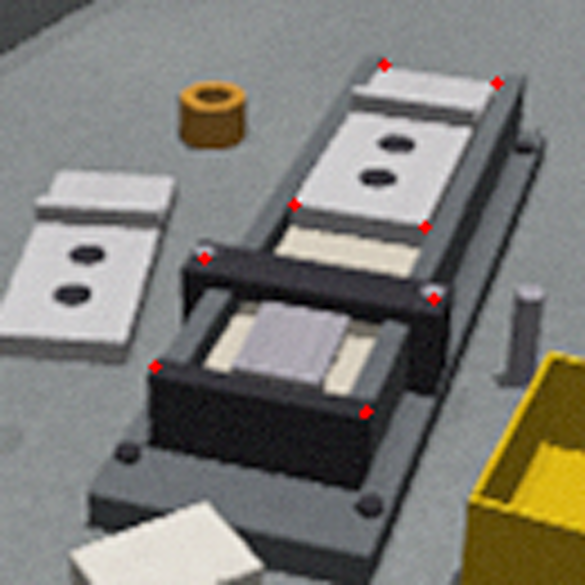

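The projected corners land on the right edges in the side view, to within about 1 px. The lane yaw is about 101.2° and the carrier nose is about 131 mm short of the stop. Next I'll work out the approach.

```bash
cat >> h.py <<'E'
from scipy.spatial.transform import Rotation as Ro
YAW=np.radians(101.2); LX=np.array([np.cos(YAW),np.sin(YAW),0]); LY=np.array([-LX[1],LX[0],0])
O=np.array([.53805,-.02454,0])+.001*LX   # lane origin
RT=Ro.from_matrix(np.column_stack([LX,-LY,[0,0,-1]]))
def lane(p): d=np.array(p)-O; return np.round(1e3*np.array([d@LX,d@LY,d[2]]),1)
def rel(lx,ly,tipz):  # mm, lane coordinates of fingertips -> row from measured pose
    s=read_state(); R=Ro.from_rotvec(s['ee_rot']); t=O+LX*lx/1e3+LY*ly/1e3+[0,0,tipz/1e3+.084]
    print('t',round(float(s['t']),2),'lane tcp',lane(s['eef_pos']),'F',np.round(s['force'],1),'row',np.round((R.inv()*RT).as_rotvec(),3),np.round(1e3*R.inv().apply(t-s['eef_pos']),1))
E
python3 -c "
from h import *
rel(-117,0,130)"
```

```text
t 0.2 lane tcp [603.6 247.8 302.4] F [-0.7  0.3  0.1] row [-1.000e-03  0.000e+00  1.047e+00] [-575.2 -499.7   88.7]
```

Emit:
carry_out:
  rows:
    - [0,0,1.047,-575,-500,88,10]
    - [0,0,1.047,-575,-500,88,10]
    - [0,0,1.047,-575,-500,88,10]
    - [0,0,1.047,-575,-500,88,10]
    - [0,0,1.047,-575,-500,88,10]
    - [0,0,1.047,-575,-500,88,10]
    - [0,0,1.047,-575,-500,88,10]
    - [0,0,1.047,-575,-500,88,10]
    - [0,0,1.047,-575,-500,88,10]
    - [0,0,1.047,-575,-500,88,10]
    - [0,0,1.047,-575,-500,88,10]
    - [0,0,1.047,-575,-500,88,10]

```text
t: 1.2
eef_pos: [0.4276, 0.089, 0.2453]
ee_rot: [1.995, 2.427, 0.0]
force: [0.5, -0.3, -0.3]
grip_width: 0.188
finger_force: 0.0
```

```bash
python3 -c "
from h import *
rel(-117,0,130)"
```

```text
t 1.2 lane tcp [131.8  86.3 245.3] F [ 0.5 -0.3 -0.3] row [ 0.    -0.    -0.001] [-248.7   86.4   31.3]
```

Emit:
carry_out:
  rows:
    - [0,0,0,-240,83,30,10]
    - [0,0,0,-240,83,30,10]
    - [0,0,0,-240,83,30,10]
    - [0,0,0,-240,83,30,10]
    - [0,0,0,-240,83,30,10]
    - [0,0,0,-240,83,30,10]
    - [0,0,0,-240,83,30,10]
    - [0,0,0,-240,83,30,10]
    - [0,0,0,-240,83,30,10]
    - [0,0,0,-240,83,30,10]

```text
t: 2.03
eef_pos: [0.5544, -0.1272, 0.2154]
ee_rot: [-1.993, -2.427, 0.0]
force: [-0.5, 0.5, 0.3]
grip_width: 0.106
finger_force: 0.0
```

```bash
python3 -c "
from h import *
snap('side','side1.png'); rel(-117,0,60); print(read_state()['grip_width'])
v=cv2.imread('pics/side1.png')[60:240,200:380]; cv2.imwrite('pics/side1c.png',cv2.resize(v,None,fx=3,fy=3))"
```

```text
t 2.08 lane tcp [-104.8    3.8  215.6] F [-0.6  0.1  0.4] row [-0.    -0.     0.001] [-12.2   3.8  71.6]
0.10763324576238902
```

View pics/side1c.png

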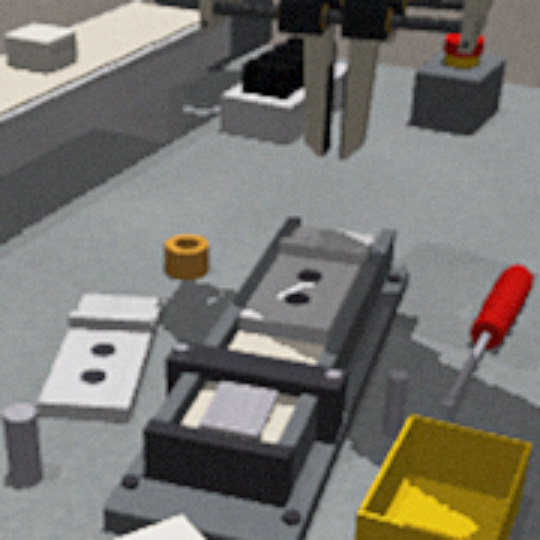

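The side view shows the fingers hanging straight above the lane, closed to about 10 mm, with their tips at crop (318,155) and (350,155). The lane and the other things have not moved. Now I'll come down over the ledge.

Emit:
carry_out:
  rows:
    - [0,0,0,-14,4,0,16]
    - [0,0,0,-14,4,25,16]
    - [0,0,0,-14,4,50,16]
    - [0,0,0,-14,4,65,16]
    - [0,0,0,-14,4,70,16]
    - [0,0,0,-14,4,70,16]
    - [0,0,0,-14,4,70,16]

```text
t: 2.67
eef_pos: [0.5619, -0.1408, 0.1463]
ee_rot: [1.993, 2.427, 0.0]
force: [-0.5, 0.3, 0.5]
grip_width: 0.171
finger_force: 0.0
```

```bash
python3 -c "
from h import *
rel(-119,0,52)"
```

```text
t 2.67 lane tcp [-119.7   -0.8  146.3] F [-0.5  0.3  0.5] row [0.001 0.    0.   ] [ 0.7 -0.8 10.3]
```

Emit:
carry_out:
  rows:
    - [0,0,0,0,-1,4,16]
    - [0,0,0,0,-1,8,16]
    - [0,0,0,0,-1,10,16]
    - [0,0,0,0,-1,12,16]
    - [0,0,0,0,-1,12,16]
    - [0,0,0,0,-1,12,16]

```text
t: 3.17
eef_pos: [0.5608, -0.1415, 0.1342]
ee_rot: [1.994, 2.427, 0.0]
force: [-3.1, 2.3, 8.3]
grip_width: 0.17
finger_force: 4.4
```

```bash
python3 -c "
from h import *
rel(-119,0,43)"
```

```text
t 3.17 lane tcp [-120.1    0.4  134.2] F [-3.1  2.3  8.3] row [ 0.001  0.    -0.001] [1.1 0.4 7.2]
```

Emit:
carry_out:
  rows:
    - [0,0,0,0,0,2,16]
    - [0,0,0,0,0,4,16]
    - [0,0,0,0,0,6,16]
    - [0,0,0,0,0,7,16]
    - [0,0,0,0,0,7,16]

```text
t: 3.58
eef_pos: [0.561, -0.1415, 0.1275]
ee_rot: [1.994, 2.426, 0.001]
force: [-3.7, 2.4, 13.5]
grip_width: 0.169
finger_force: 6.7
```

```bash
python3 -c "
from h import *
rel(-105,0,43)"
```

```text
t 3.58 lane tcp [-120.2    0.2  127.5] F [-3.7  2.4 13.5] row [ 0.001  0.    -0.001] [15.2  0.2  0.5]
```

Emit:
carry_out:
  rows:
    - [0,0,0,2,0,1,16]
    - [0,0,0,4,0,1,16]
    - [0,0,0,6,0,1,16]
    - [0,0,0,8,0,1,16]
    - [0,0,0,11,0,1,16]
    - [0,0,0,14,0,1,16]
    - [0,0,0,17,0,1,16]
    - [0,0,0,20,0,1,16]
    - [0,0,0,23,0,1,16]
    - [0,0,0,26,0,1,16]
    - [0,0,0,29,0,1,16]
    - [0,0,0,30,0,1,16]

```text
t: 4.58
eef_pos: [0.5564, -0.1127, 0.1274]
ee_rot: [1.991, 2.423, 0.002]
force: [1.3, -4.8, 13.2]
grip_width: 0.171
finger_force: 6.8
```

```bash
python3 -c "
from h import *
s=snap('side','side2.png'); rel(-105,0,43); f=read_state()['force']; print('lane F',f@LX,f@LY)
v=s['img'][110:250,215:365]; cv2.imwrite('pics/side2c.png',cv2.resize(v,None,fx=4,fy=4))"
```

```text
t 4.63 lane tcp [-91.   -0.8 127.4] F [ 0.5 -3.4 13. ] row [ 0.004  0.003 -0.   ] [-14.   -0.8   0.4]
lane F -3.4598888511568413 0.1959327576381107
```

View pics/side2c.png

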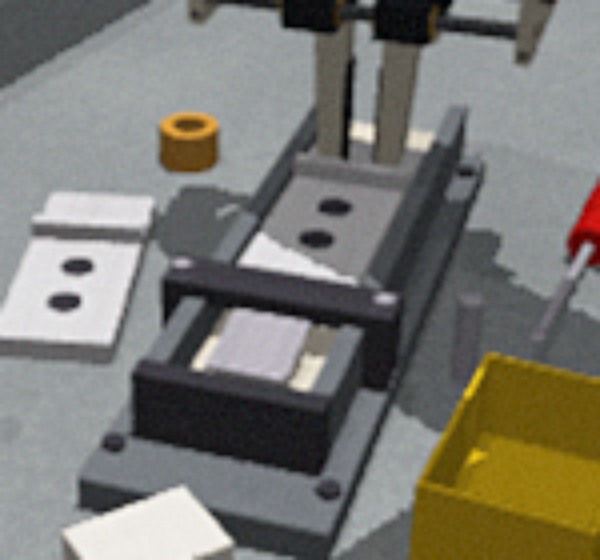

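The side view shows the plate pressed below the wall tops, with the fingertips behind the ridge at crop (330–400,155). The nose is now close to the bridge at crop (300,280). I'll press slightly harder and keep going.

Emit:
carry_out:
  rows:
    - [0,0,0,2,-1,1,16]
    - [0,0,0,5,-1,1,16]
    - [0,0,0,8,-1,1,16]
    - [0,0,0,11,-1,1,16]
    - [0,0,0,14,-1,1,16]
    - [0,0,0,17,-1,1,16]
    - [0,0,0,20,-1,1,16]
    - [0,0,0,23,-1,1,16]
    - [0,0,0,26,-1,1,16]
    - [0,0,0,29,-1,1,16]
    - [0,0,0,32,-1,1,16]
    - [0,0,0,35,-1,1,16]

```text
t: 5.63
eef_pos: [0.5488, -0.0787, 0.1264]
ee_rot: [1.991, 2.423, 0.003]
force: [0.5, -4.6, 13.9]
grip_width: 0.171
finger_force: 7.2
```

```bash
python3 -c "
from h import *
rel(-70,0,43); f=read_state()['force']; print('lane F',f@LX,f@LY)"
```

```text
t 5.63 lane tcp [-56.2  -0.  126.4] F [ 0.5 -4.6 13.9] row [ 0.005  0.003 -0.   ] [-13.8  -0.   -0.5]
lane F -4.572157832802065 0.38743521644259404
```

Emit:
carry_out:
  rows:
    - [0,0,0,3,0,0,16]
    - [0,0,0,6,0,0,16]
    - [0,0,0,9,0,0,16]
    - [0,0,0,12,0,0,16]
    - [0,0,0,15,0,0,16]
    - [0,0,0,18,0,0,16]
    - [0,0,0,21,0,0,16]
    - [0,0,0,24,0,0,16]
    - [0,0,0,27,0,0,16]
    - [0,0,0,30,0,0,16]
    - [0,0,0,33,0,0,16]
    - [0,0,0,36,0,0,16]

```text
t: 6.63
eef_pos: [0.5418, -0.0433, 0.1263]
ee_rot: [1.991, 2.423, 0.003]
force: [0.0, -5.6, 14.6]
grip_width: 0.171
finger_force: 7.2
```

```bash
python3 -c "
from h import *
s=snap('side','side3.png');rel(-35,0,43); f=read_state()['force']; print('lane F',f@LX,f@LY)
v=s['img'][110:250,215:365]; cv2.imwrite('pics/side3c.png',cv2.resize(v,None,fx=4,fy=4))"
```

```text
t 6.68 lane tcp [-19.7   0.  126.3] F [ 0.1 -2.9 14.6] row [ 0.005  0.002 -0.   ] [-15.3   0.   -0.7]
lane F -2.8746174489473653 0.4259835790540331
```

View pics/side3c.png

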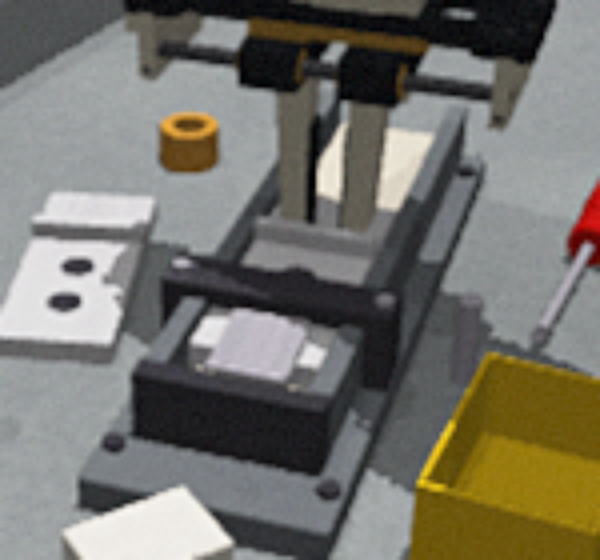

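The side view shows the plate's nose past the bridge and under the leaf, with the plate visible on both sides of the leaf at crop (205,335) and (313,355). The fingers are still on the ledge behind the ridge. About 37 mm remain.

Emit:
carry_out:
  rows:
    - [0,0,0,3,0,0,16]
    - [0,0,0,6,0,0,16]
    - [0,0,0,9,0,0,16]
    - [0,0,0,12,0,0,16]
    - [0,0,0,15,0,0,16]
    - [0,0,0,18,0,0,16]
    - [0,0,0,21,0,0,16]
    - [0,0,0,24,0,0,16]
    - [0,0,0,26,0,0,16]
    - [0,0,0,28,0,0,16]
    - [0,0,0,30,0,0,16]
    - [0,0,0,32,0,0,16]

```text
t: 7.68
eef_pos: [0.5354, -0.0119, 0.126]
ee_rot: [1.992, 2.424, 0.003]
force: [0.6, -7.9, 11.6]
grip_width: 0.175
finger_force: 5.6
```

```bash
python3 -c "
from h import *
rel(17,0,43); f=read_state()['force']; print('lane F',f@LX,f@LY)"
```

```text
t 7.68 lane tcp [1.19e+01 1.00e-01 1.26e+02] F [ 0.6 -7.9 11.6] row [ 0.004  0.002 -0.   ] [ 5.1  0.1 -1. ]
lane F -7.903127068801458 0.9515417101120959
```

Emit:
carry_out:
  rows:
    - [0,0,0,1,0,1,16]
    - [0,0,0,2,0,1,16]
    - [0,0,0,3,0,1,16]
    - [0,0,0,4,0,1,16]
    - [0,0,0,4,0,1,16]

```text
t: 8.1
eef_pos: [0.5353, -0.0087, 0.1254]
ee_rot: [1.99, 2.423, 0.003]
force: [2.4, -11.7, 12.1]
grip_width: 0.174
finger_force: 9.4
```

```bash
python3 -c "
from h import *
rel(17,0,43); f=read_state()['force']; print('lane F',f@LX,f@LY)"
```

```text
t 8.1 lane tcp [ 15.   -0.4 125.4] F [  2.4 -11.7  12.1] row [0.006 0.004 0.   ] [ 2.  -0.4 -1.7]
lane F -11.990297827157791 -0.11289084402043192
```

Emit:
carry_out:
  rows:
    - [0,0,0,1,0,0,16]
    - [0,0,0,2,0,0,16]
    - [0,0,0,2,0,0,16]
    - [0,0,0,2,0,0,16]

```text
t: 8.43
eef_pos: [0.5355, -0.0082, 0.1255]
ee_rot: [1.987, 2.421, 0.002]
force: [4.8, -25.1, 10.8]
grip_width: 0.171
finger_force: 16.0
```

```bash
python3 -c "
from h import *
rel(17,0,43); f=read_state()['force']; print('lane F',f@LX,f@LY)"
```

```text
t 8.43 lane tcp [ 15.5  -0.6 125.5] F [  4.8 -25.1  10.8] row [0.007 0.006 0.001] [ 1.5 -0.6 -1.6]
lane F -25.552811997648625 0.18846812650198785
```

```bash
python3 -c "
from h import *
s=snap('side','side4.png')
v=s['img'][150:240,225:345]; cv2.imwrite('pics/side4c.png',cv2.resize(v,None,fx=6,fy=6,interpolation=cv2.INTER_CUBIC))"
```

```text
(no output)
```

View pics/side4c.png

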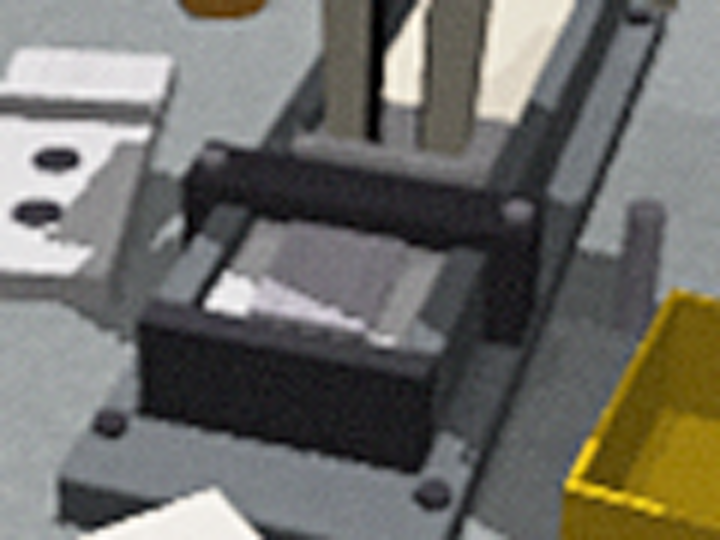

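The picture shows the nose up against the stop, with no bed strip visible in front of it (crop 215–430, 300–345). I'll ease the push off, then lift straight up.

Emit:
carry_out:
  rows:
    - [0,0,0,-1,0,0,16]
    - [0,0,0,-2,0,0,16]
    - [0,0,0,-2,0,-2,16]
    - [0,0,0,-2,0,-4,16]
    - [0,0,0,-2,0,-6,16]
    - [0,0,0,-2,0,-8,16]
    - [0,0,0,-2,0,-12,16]
    - [0,0,0,-2,0,-20,16]
    - [0,0,0,-2,0,-50,16]
    - [0,0,0,-2,0,-90,16]
    - [0,0,0,-2,0,-120,16]
    - [0,0,0,-2,0,-120,16]

```text
t: 9.48
eef_pos: [0.5351, -0.0075, 0.2492]
ee_rot: [1.99, 2.421, 0.008]
force: [-1.0, 0.3, -0.0]
grip_width: 0.169
finger_force: 0.0
```

Emit:
carry_out:
  rows:
    - [0,0,0,-40,0,-20,16]
    - [0,0,0,-80,0,-20,16]
    - [0,0,0,-120,0,-20,16]
    - [0,0,0,-160,0,-20,16]
    - [0,0,0,-200,0,-20,16]
    - [0,0,0,-200,0,-20,16]
    - [0,0,0,-200,0,-20,16]

```text
t: 10.07
eef_pos: [0.5717, -0.2051, 0.2626]
ee_rot: [-1.998, -2.424, 0.0]
force: [-0.3, 0.8, -0.1]
grip_width: 0.172
finger_force: 0.0
```

```bash
python3 -c "
from h import *
c=snap('top','top5.png'); s=snap('side','side5.png'); rel(0,0,0)
a=cv2.resize(c['img'][160:270,205:325],None,fx=5,fy=5,interpolation=cv2.INTER_CUBIC)[:540]
cv2.imwrite('pics/top5c.png',a)
v=s['img'][130:240,225:345]; cv2.imwrite('pics/side5c.png',cv2.resize(v,None,fx=5,fy=5,interpolation=cv2.INTER_CUBIC))
for x,z in((25,57),(33,57),(-20,47),(130,47)): print(x,z,[np.round((np.array(proj(c,O+LX*x/1e3+LY*y/1e3+[0,0,z/1e3]))-[205,160])*5) for y in(-.0,)])"
```

```text
t 10.17 lane tcp [-182.4    1.7  262.9] F [ 1.1 -0.2  0.3] row [-0.001 -0.001 -0.   ] [182.3   1.7 179. ]
25 57 [array([452., 285.])]
33 57 [array([432., 289.])]
-20 47 [array([563., 261.])]
130 47 [array([182., 342.])]
```

View pics/top5c.png

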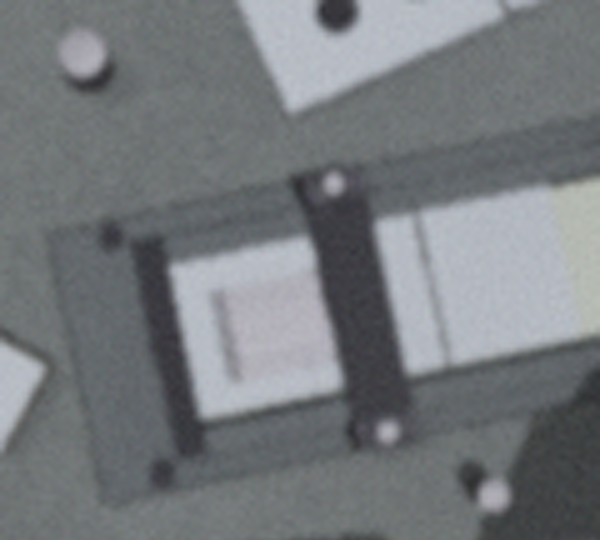

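View pics/side5c.png

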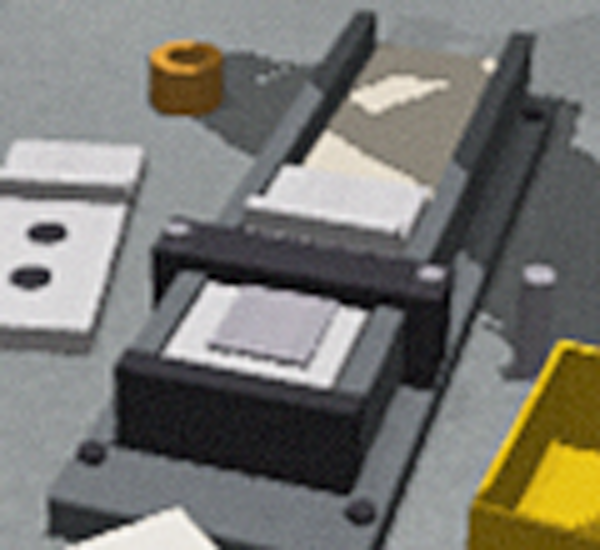

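The carrier is home. In the top view its nose meets the stop with no gap (crop 168–200, 265–420). The middle of its tail is at (566,260), against (563,261) predicted for home. The arm is clear, and the neighbouring things visible in these crops have not moved.

```bash
python3 -c "
from plant import close_job
print(close_job())"
```

```text
the job is handed in; nothing more can be done
None
```

The carrier plate is fully home against the end stop under the bridge and drag spring, the arm is clear of it, and the job was handed in at about 10 s; no verdict came back.

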